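# Recharge the bathhouse scent dispenser

### The arm

A 7-joint arm with a two-finger parallel gripper is mounted at the origin on the work surface. World frame = base frame: x ahead of the robot, y to its left, z up, the work surface at z = 0. Lengths are in m, angles in rad, forces in N, time in s.
With the tool pointing down it reaches from about 0.4 to 0.75 m from the base axis. Payload 19.5 kg.
Tool frame: the origin (TCP) lies on the centre line of the jaws, within the pads' length; the fingertips stand 8 mm ahead of it and the grasp point (between the pads) lies 11 mm behind it (bot.tcp_to_tips is the distance from the TCP to the fingertips, in m); z points along the fingers, y is the line along which they close (so a half turn about z gives the same grasp; the last joint's range is limited). The gripper opens to 85 mm and grips with 20 to 120 N. Pads are 22 mm wide; open, the fingers measure 114 mm over their backs; the gripper's body (76 mm by 85 mm) begins 54 mm behind the grasp point. The pads swing forward as they close: fully open they stand 13 mm farther back than shut.
Start: joints at [1.059, 0.707, -0.028, 1.485, 0.022, 0.951, -0.075], TCP at [0.26, -0.513, 0.239] pointing down, gripper open.
Joint ranges: [-2.71, 2.71], [-0.32, 2.16], [-1.57, 1.52], [0, 2.45], [-1.46, 4.6], [0, 2.02], [-2.83, 2.83]. Speed limits (rad/s): [1.89, 1.89, 2.57, 2.57, 3.01, 3.01, 3.01].

### API

Orientations are given as a unit quaternion [w, x, y, z].
In Python, from cell import bot gives the robot as it stands. The module is installed in compiled form; this text tells all that it offers.
- The arm moves only by the tool step_arm, never from a script. Its argument "deltas" is text: rows parted by semicolons, each of 7 numbers parted by spaces: the shift along the world's x, y, z as a fraction of full scale, then the turn, a rotation vector about the world's x, y, z as a fraction of full scale, then the opening, from -1 (shut) to 1 (fully open). A call has 1 to 10 rows; each row shifts and turns the commanded pose from where the row before left it; what a row does not reach is not made up. Full scale, the value 1, is 0.2 m for a shift and pi rad for a turn. A row lasts 1/12 s, in which the tool goes at most 41.7 mm and 7.16 degrees, less where a joint would pass 70% of its speed; a pose out of reach is approached as far as the arm can. A call with a number of a shift or a turn outside -1 to 1 is refused whole. A call with a gripper value outside its range is refused whole. The fingers move at their own pace and stop on an object; "squeeze" is the grip in N (left out, the last holds). Time passes only in rows, so rows that do not move let the fingers close. It gives the time, the measured TCP pose, the force, the opening and the grip force at its end, in the units of the state.
- bot.read_state(): the state, without advancing time (a new reading comes with each control period).
- bot.camera(name): name is "scene" or "top"; returns the picture (384x512x3 uint8, red, green, blue); there is no depth.
- bot.camera_model(name): a dict with "fov_y" (degrees; the focal length in pixels is half the picture's height over the tangent of half this angle, whatever the lens; pixels are square), "cx", "cy" (the principal point, pixels), "dist_coeffs" ([k1, k2, p1, p2, k3] as OpenCV has them; the pictures are not rectified), "R" (3x3) and "t" (3): a world point X has camera coordinates R X + t. Camera axes: x right, y down, z forward; pixel columns grow to the right and rows downward; lengths in m; the calibration is good to about 2 mm. A picture is of the moment at which its call begins. camera_model takes no time and is no camera call.
- bot.job_done(): hands the job in; it is judged then, once.
The state is a dict: "time": time; "joint_positions": joint angles; "joint_vel": joint speeds; "joint_efforts": joint torques, N m; "eef_pos": TCP position; "tcp_rot": TCP orientation; "wrist_force": force on the tool from outside, world axes, zero at the start; "torque": the same for the moment, N m; "finger_gap": finger opening in m; "gripper_force": force on a finger pad.
Only numpy, scipy, OpenCV 4.12 (cv2) and the standard library are available. Lean on these libraries where they do the work, as an engineer would, in place of code of your own. Each camera call takes 0.05 s, during which the arm holds its last target. There are 200 camera calls.

### The job

Open the scent dispenser: press in the orange release tab on its blue cover and pivot the cover up. Put the black spent cartridge from the chamber into the yellow measuring cup and all the green cartridges from the pocket tray into the chamber, then pivot the cover shut until it latches, fully down with the tab sprung back out. Also turn the black inner knob until its white pointer lines up with the orange mark on the ring around it, leaving that ring where it is, with the cup standing upright and the other things on the table left alone.

Things in the scene. Friction and masses are not known exactly. Their poses are not given: they have to be found in the camera images.
- unit: The scent dispenser, white, fixed to the table, placed and turned anew each time; axes as chamber, origin on the table under the chamber's centre. Beside the chamber is its dial block, 128 mm in x by 108 mm in y, 50 mm high, centred 124.5 mm along +y, with the two concentric dials on top.
- chamber (a point): Centre of the chamber's inner floor, 10 mm above the table; inside 100 mm in x, 120 mm in y, 40 mm deep (rim 50 mm above the table, walls 6 mm; beyond each y wall a 4 mm frame lip rises to 57 mm). Axes: x from the front (tongue side, towards the robot) to the hinge side, y towards the dial block, z up.
- cover (a joint): Angle of the blue cover: 0 shut (flush in its frame), grows as it pivots up, to 1.9 rad; its hinge is stiff enough to hold it wherever it is left. Latched at the start: it rises only with the tab pressed in. To shut: swing it down with the tab held in and let go, or push it down (5 to 10 N at its front) until it snaps.
- cover_hinge (a point): Middle of the hinge line, which runs along the dispenser's y above the chamber's far (+x) wall, 53 mm above the table. The cover plate is 6 mm thick, centred on this height, 131 mm wide, and its front edge is 112 mm from here (at x = -56 mm of the chamber). The point turns with the cover.
- cover_grip (a point): Pinch point on the cover's grip tongue, in front of the dispenser, 137 mm from the hinge line, mid-thickness. The tongue reaches from the plate's edge to 152 mm from the hinge, 16 mm thick. Faces to pinch look along the dispenser's y: fixed blue face at +18 mm, orange tab face at -20 mm. Nothing stands beside or below it. Turns with the cover; axes as the chamber's when shut.
- tab (a joint): Travel of the orange release tab: 0 out, 0.009 m fully in. Pressed along the dispenser's +y (towards the blue half of the tongue), spring 2.3 N at first and 6.3 N at the end; the cover is freed from 4 mm on. A pinch centred 1 to 3.5 mm to the +y side of cover_grip frees it.
- tab_face (a point): Centre of the tab's outer face, 32 mm long and 16 mm high; moves with the tab and cover.
- dial_inner (a joint): Angle of the black inner knob, rad, grows clockwise seen from above, 0 to 2.4; stays where it is left (friction 0.03 N m). The pointers of inner knob and ring line up when dial_inner equals dial_outer; both are 0 when pointing to the chamber's -x.
- dial_outer (a joint): Angle of the dark ring around the inner knob, same sense and zero; it turns very easily (0.015 N m) and must stay as found.
- inner_grip (a point): On the common axis of both dials, halfway up the inner knob's bar: bar 34 mm long, 12 mm thick, from 62 to 88 mm above the table, 75 mm at this point. Its x axis lies along the bar, the pointer end being at -x.
- inner_tip (a point): Top of the bar's pointer end (white stripe and white end face), 17 mm from the axis; x axis as inner_grip.
- ring_mark (a point): Middle of the orange radial mark on the ring's top face, 28 mm from the axis, 62 mm above the table; the ring's radius is 34 mm, its top right under the bar. Its x axis is radial, towards the axis.
- tray: Fixed grey pocket tray 110 x 110 x 16 mm, origin centre of its underside. Four pockets 22 mm square and 10 mm deep, centred at x, y = +-25 mm in its axes.
- spent: Spent cartridge, all black: 18 x 18 mm square body 26 mm tall, plus a round cap 12 mm across, 4 mm high; 20 g, loose. Origin: centre of its underside; z along its height, x and y square to its side faces. It stands in the chamber, under the cover, at the start.
- cup: Yellow measuring cup, loose, 120 g: mouth 90 mm across, 75 mm high, wall 3 mm, handle at its +y. Origin: centre of its underside.
- jar: Bystander: small glass jar with metal cap, 60 mm across, 85 mm high, origin centre of its underside.
- ladle: Bystander: aluminium ladle lying along its x, 280 mm long, 28 mm high, bowl at +x, origin 110 mm from the handle's end.
- trivet: Bystander: folded stainless trivet lying flat, about 135 x 130 x 12 mm, hinge bar along its y at its origin, reaching to +x.
- fresh1: Fresh cartridge 1 of up to 4 (None when absent this time), green with a white cap: 18 x 18 mm square body 26 mm tall, plus a round cap 12 mm across, 4 mm high; 20 g, loose. Origin: centre of its underside; z along its height, x and y square to its side faces. It stands 10 mm deep in a tray pocket at the start, square to the tray.
- fresh2: Fresh cartridge 2 of up to 4 (None when absent this time), green with a white cap: 18 x 18 mm square body 26 mm tall, plus a round cap 12 mm across, 4 mm high; 20 g, loose. Origin: centre of its underside; z along its height, x and y square to its side faces. It stands 10 mm deep in a tray pocket at the start, square to the tray.
- fresh3: Fresh cartridge 3 of up to 4 (None when absent this time), green with a white cap: 18 x 18 mm square body 26 mm tall, plus a round cap 12 mm across, 4 mm high; 20 g, loose. Origin: centre of its underside; z along its height, x and y square to its side faces. It stands 10 mm deep in a tray pocket at the start, square to the tray.
- fresh4: Fresh cartridge 4 of up to 4 (None when absent this time), green with a white cap: 18 x 18 mm square body 26 mm tall, plus a round cap 12 mm across, 4 mm high; 20 g, loose. Origin: centre of its underside; z along its height, x and y square to its side faces. It stands 10 mm deep in a tray pocket at the start, square to the tray.
Not all that is in view belongs to the job. Several things look just like the cup: the one meant starts farthest to the robot's right.

How it is judged:
On the way, in this order (a step that is already met when the one before it is completed fails the run):
1. the release tab is pressed in (value of joint tab above 0.0035 m).
2. the cover stands open (value of joint cover above 1.2 rad), for 0.2 s.
3. the spent cartridge is in the cup and every green cartridge is in the chamber (x of fresh1 in the frame of chamber between -0.054 and 0.054 m and y of fresh1 in the frame of chamber between -0.064 and 0.064 m and z of fresh1 in the frame of chamber between -0.006 and 0.034 m and x of fresh2 in the frame of chamber between -0.054 and 0.054 m and y of fresh2 in the frame of chamber between -0.064 and 0.064 m and z of fresh2 in the frame of chamber between -0.006 and 0.034 m and x of fresh3 in the frame of chamber between -0.054 and 0.054 m and y of fresh3 in the frame of chamber between -0.064 and 0.064 m and z of fresh3 in the frame of chamber between -0.006 and 0.034 m and x of fresh4 in the frame of chamber between -0.054 and 0.054 m and y of fresh4 in the frame of chamber between -0.064 and 0.064 m and z of fresh4 in the frame of chamber between -0.006 and 0.034 m and horizontal distance between spent and cup below 0.046 m and z of spent in the frame of cup between -0.005 and 0.055 m), for 0.2 s.
4. the cover is shut and latched, its tab sprung out (value of joint cover below 0.035 rad and value of joint tab below 0.0015 m), for 0.2 s.
At the end, for the whole second after the job is handed in: Every green cartridge lies inside the chamber, the spent one inside the upright cup; cover shut (within 0.035 rad) with the tab out (within 1.5 mm); the inner pointer lines up with the ring's mark within 0.15 rad; the cup is at rest (all of step 3 and all of step 4 and angle between the x axis of inner_tip and the x axis of ring_mark, either way round below 0.15 rad and horizontal distance between inner_tip and ring_mark below 0.02 m and angle between cup's own z axis and vertical below 0.2 rad and linear speed of cup below 0.02 m/s); the robot touches nothing.
It fails at once if the outer ring was turned (its mark moved more than 5 mm) (distance of ring_mark from where it was at the start of the episode above 0.005 m).
It fails at once if the jar was moved more than 3 cm (distance of jar from where it was at the start of the episode above 0.03 m).
It fails at once if the ladle was moved more than 3 cm (distance of ladle from where it was at the start of the episode above 0.03 m).
It fails at once if the trivet was moved more than 3 cm (distance of trivet from where it was at the start of the episode above 0.03 m).
Of fresh1, fresh2, fresh3, fresh4 only 2 to 4 are there at a start; the rules pass over those that are not, and their reading is None.
At some moment in a run one of cup may be knocked a few centimetres aside while the robot is not near it.
Once in a run the grip may slacken for a moment while it holds something.
It also fails if it takes over 210 s, if anything falls off the work surface, if the arm or the gripper's body presses on something with over 40 N, if the wrist force passes 120 N, or if a joint passes its speed limit or range.

## Working session

There is one attempt and no reset: what is moved stays moved. The work goes in short steps, Python scripts to look and compute and a tool call to move; the robot and the scene stay as the last step left them, time stands still between calls to the robot, and variables do not carry over. Pictures are saved under pics/ and viewed, at most 14 in all, crops included, and the job is handed in when it is done.

Besides the shell and the picture viewer there is one more tool, called after ">>>" as name(argument=value, ...) on one line, values as JSON. step_arm: Moves the arm, as the interface text tells. Its arguments: {"type":"object","properties":{"deltas":{"type":"string"},"squeeze":{"type":"number"}},"required":["deltas"]}

```bash
mkdir -p pics
cat > h.py <<'E'
import numpy as np, cv2
from cell import bot
def K(m):
    f=192/np.tan(np.radians(m["fov_y"])/2)
    return np.array([[f,0,m["cx"]],[0,f,m["cy"]],[0,0,1.]])
def ray(name,uv,z):
    "world point on plane z seen at pixel uv"
    m=bot.camera_model(name);R=np.array(m["R"]);t=np.array(m["t"])
    p=cv2.undistortPoints(np.array([[uv]],float),K(m),np.array(m["dist_coeffs"],float))[0,0]
    d=R.T@np.array([p[0],p[1],1]);c=-R.T@t
    return c+d*(z-c[2])/d[2]
def proj(name,X):
    m=bot.camera_model(name)
    return cv2.projectPoints(np.array(X,float).reshape(-1,1,3),cv2.Rodrigues(np.array(m["R"]))[0],np.array(m["t"],float),K(m),np.array(m["dist_coeffs"],float))[0][:,0]
def snap(name,fn,crop=None,s=1):
    im=bot.camera(name)
    np.save('pics/'+name+'.npy',im)
    if crop: im=im[crop[1]:crop[3],crop[0]:crop[2]]
    im=cv2.resize(im,None,fx=s,fy=s,interpolation=cv2.INTER_CUBIC)
    cv2.imwrite('pics/'+fn,im[:,:,::-1])
E
python3 - <<'E'
from h import *
snap('scene','s0.png',s=1.5);snap('top','t0.png',s=1.5)
for n in('scene','top'):
    m=bot.camera_model(n);print(n,m['fov_y'],m['dist_coeffs'],-np.array(m['R']).T@np.array(m['t']),np.array(m['R'])[2])
s=bot.read_state();print(s)
E
```

```text
scene 56.28217137787074 [-0.01984894  0.          0.          0.          0.        ] [ 1.28784402 -0.3187339   0.74254317] [-0.71046735  0.28635389 -0.64283559]
top 50.09485650336961 [-0.09426127  0.          0.          0.          0.        ] [0.3453377  0.00309899 1.37283276] [ 0.16489867 -0.01666238 -0.98616976]
{'time': 0.1, 'joint_positions': array([ 1.05929957,  0.70701803, -0.02763378,  1.48492639,  0.0220189 ,
        0.95088776, -0.07551751]), 'joint_vel': array([-8.69877896e-04, -3.14509516e-03, -6.31632245e-04,  1.07903906e-05,
       -1.02738890e-03,  8.55108365e-05,  1.20847547e-04]), 'joint_efforts': array([ 2.34369887e-03, -8.84290552e+01,  1.23659570e+00, -2.36452281e+01,
        1.70282047e-02,  5.11031802e-03,  3.31111842e-06]), 'eef_pos': array([ 0.26021346, -0.51251256,  0.2388932 ]), 'tcp_rot': array([-4.51508531e-04,  9.72537304e-01,  2.32746586e-01, -1.24184957e-04]), 'wrist_force': array([-0.06078999,  0.36612349, -0.1344489 ]), 'torque': array([-0.00021095, -0.02573693, -0.01270072]), 'gripper_force': 0.0, 'finger_gap': 0.08499534538813701}
```

View pics/s0.png

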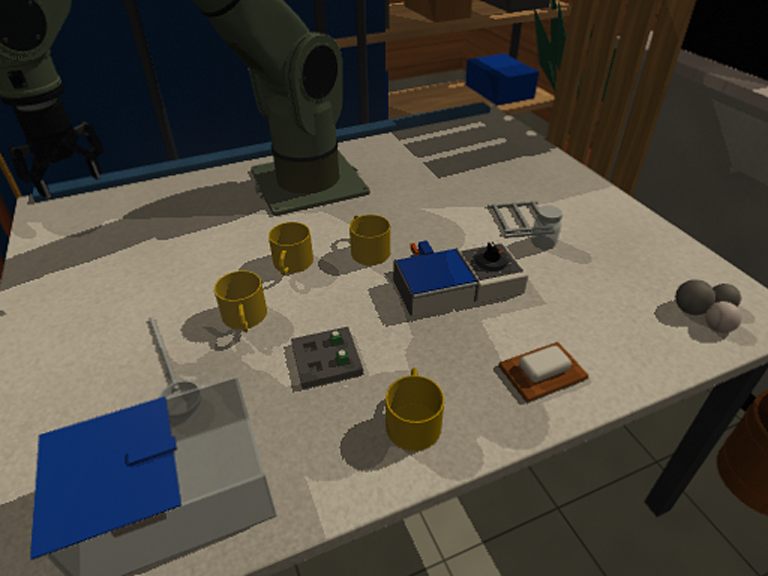

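View pics/t0.png

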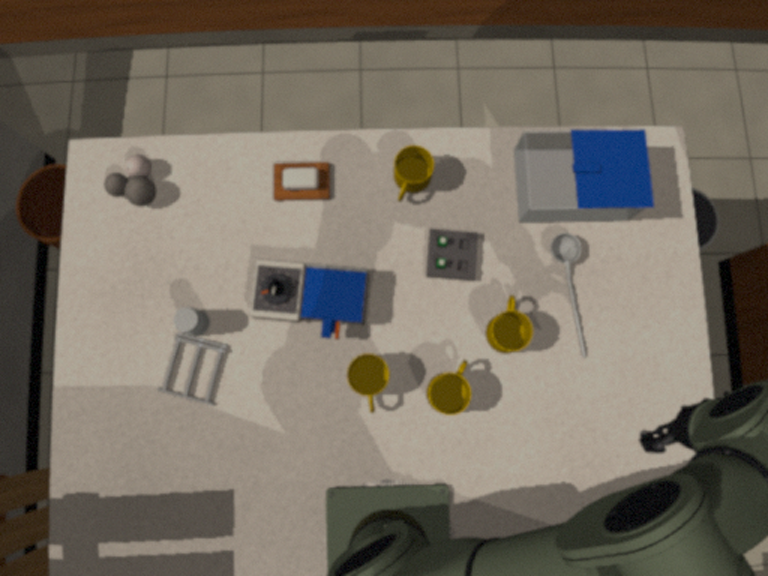

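The scene picture shows the unit (410,280), the tray with two greens (335,345), the cups and the dial. The top picture, at 1.5x, has cups at (510,330), (449,393), (368,375) and (412,170). The farthest right (-y) is (510,330). I'll check that one in a close crop along with the unit.

Run:
```python
from h import *
a=np.load('pics/top.npy');b=np.load('pics/scene.npy')
c=lambda im,x,y,w,h,s:cv2.resize(im[y:y+h,x:x+w],None,fx=s,fy=s,interpolation=cv2.INTER_CUBIC)
A=c(a,160,150,200,100,4)
B=np.hstack([c(b,255,155,100,60,5)]) 
B=np.hstack([B,np.zeros((300,300,3),np.uint8)]); B[:, 500:]=c(b,190,210,60,60,5)
cv2.imwrite('pics/c1.png',A[:,:,::-1]);cv2.imwrite('pics/c2.png',B[:,:,::-1])
for n,uv,z in[('cupR top',(340,220),.075),('cup2',(299,262),.075),('cup3',(245,250),.075),('cup4',(276,110),.075)]:
    print(n,ray('top',uv,z))
```

```text
cupR top [ 0.45578799 -0.27156483  0.075     ]
cup2 [ 0.32790849 -0.13518366  0.075     ]
cup3 [0.36990193 0.03261042 0.075     ]
cup4 [ 0.82708976 -0.08015402  0.075     ]
```

View pics/c1.png

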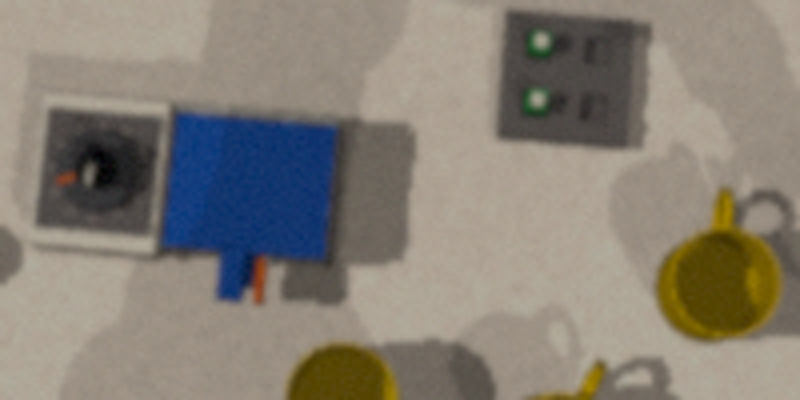

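View pics/c2.png

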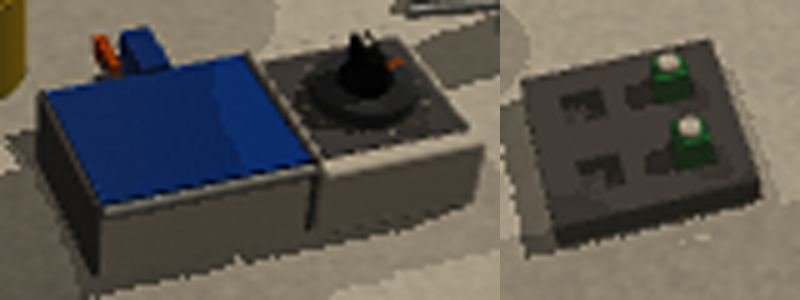

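The top crop shows the cover corners at (175,112), (338,124), (330,262) and (162,250). The tongue is at (240,275), with the tab on the -y side. The ring mark is at (65,178), the greens at (540,42) and (537,100), and the right cup's rim centre at (720,283). Only two greens are present. Next I'll fit the poses.

```bash
cat > fit.py <<'E'
from h import *
from scipy.optimize import minimize,least_squares
im={n:np.load(f'pics/{n}.npy') for n in('top','scene')}
T=lambda p,L:np.array([[p[0]+np.cos(p[2])*a-np.sin(p[2])*b,p[1]+np.sin(p[2])*a+np.cos(p[2])*b,c] for a,b,c in L])
plate=[(-56,-65.5,56),(56,-65.5,56),(56,65.5,56),(-56,65.5,56)]
plate=np.array(plate)/1000
roi={'top':(190,165,260,220),'scene':(255,160,325,205)}
mk={}
for n,(x0,y0,x1,y1) in roi.items():
    c=im[n].astype(int);b=((c[...,2]>c[...,0]*1.6)&(c[...,2]>50)).astype(np.uint8)
    m=np.zeros_like(b);m[y0:y1,x0:x1]=b[y0:y1,x0:x1]
    k=cv2.getStructuringElement(cv2.MORPH_RECT,(11,11));mk[n]=cv2.morphologyEx(m,cv2.MORPH_OPEN,k)
def cost(p,ret=0):
    s=[]
    for n in mk:
        q=np.zeros((384*4,512*4),np.uint8);cv2.fillPoly(q,[np.round((proj(n,T(p,plate))+.5)*4).astype(int)],1)
        g=cv2.resize(mk[n],None,fx=4,fy=4,interpolation=cv2.INTER_NEAREST)
        s.append((q&g).sum()/(q|g).sum())
    return s if ret else 2-sum(s)
g=ray('top',(160+250/4,150+185/4),.056)
best=min((minimize(cost,[g[0]+dx,g[1],y],method='Nelder-Mead',options=dict(initial_simplex=[[g[0]+dx,g[1],y],[g[0]+dx+.01,g[1],y],[g[0]+dx,g[1]+.01,y],[g[0]+dx,g[1],y+.05]])) for dx in(0,.005) for y in(-.05,.05)),key=lambda r:r.fun)
u=best.x
if __name__=='__main__':
    print('unit',u,cost(u,1))
    ax=T(u,[(0,.1245,.062)])[0];print('dial axis',ax,'px',[proj(n,[ax,ax+[0,0,.026]]) for n in mk])
    m=ray('top',(160+65/4,150+178/4),.062);d=m-ax;print('mark top r',np.hypot(*d[:2]),'ang',np.pi+u[2]-np.arctan2(d[1],d[0]))
    m=ray('scene',(255+396/5,155+63/5),.062);d=m-ax;print('mark scene r',np.hypot(*d[:2]),'ang',np.pi+u[2]-np.arctan2(d[1],d[0]))
    for n,o,s,P in(('top',(160,150),4,[(540,42),(537,100)]),('scene',(90,210),5,[(669,64),(689,127)])):
        for q in P: print(n,'cap',ray(n,(o[0]+q[0]/s,o[1]+q[1]/s),.036))
    for n,o,s,P in(('top',(160,150),4,[(507,12),(650,22),(640,147),(498,138)]),('scene',(90,210),5,[(525,80),(712,40),(760,190),(557,235)])):
        C=np.array([ray(n,(o[0]+q[0]/s,o[1]+q[1]/s),.016) for q in P]);print(n,'tray',C.mean(0),C[:,:2].round(4).tolist())
    # cups : yellow rim ellipse
    print('cup',ray('top',(160+720/4,150+283/4),.075))
E
python3 fit.py
python3 - <<'E'
from h import *
im=np.load('pics/scene.npy');c=im[140:200,310:350]
a=np.load('pics/top.npy')[170:215,165:205]
o=[cv2.resize(x,(400,int(400*x.shape[0]/x.shape[1])),interpolation=cv2.INTER_CUBIC)[:450] for x in(c,a)]
o=[np.clip(x[:450].astype(float)*1.6,0,255).astype(np.uint8) for x in o]
h=min(x.shape[0] for x in o);cv2.imwrite('pics/d.png',np.hstack([x[:h] for x in o])[:,:,::-1])
E
```

```text
unit [ 0.54504655  0.1044568  -0.10463458] [np.float64(0.9411555397411377), np.float64(0.879987722529159)]
dial axis [0.5580498  0.22827589 0.062     ] px [array([[183.33488485, 192.86831608],
       [181.93615424, 191.58936818]]), array([[326.72904917, 170.33947694],
       [327.73664763, 163.57823649]])]
mark top r 0.02347440984132452 ang 1.261772919704426
mark scene r 0.028955764766610707 ang 1.3743871994119365
top cap [ 0.66247619 -0.14007465  0.036     ]
top cap [ 0.61308583 -0.13547667  0.036     ]
scene cap [ 0.61898937 -0.13299172  0.036     ]
scene cap [ 0.66690915 -0.1386402   0.036     ]
top tray [ 0.63418499 -0.16959356  0.016     ] [[0.6941, -0.1152], [0.6826, -0.2371], [0.5747, -0.2228], [0.5854, -0.1034]]
scene tray [ 0.64235573 -0.15999237  0.016     ] [[0.5795, -0.2058], [0.5919, -0.0989], [0.7058, -0.1144], [0.6921, -0.2209]]
cup [ 0.4533979  -0.27142843  0.075     ]
```

View pics/d.png

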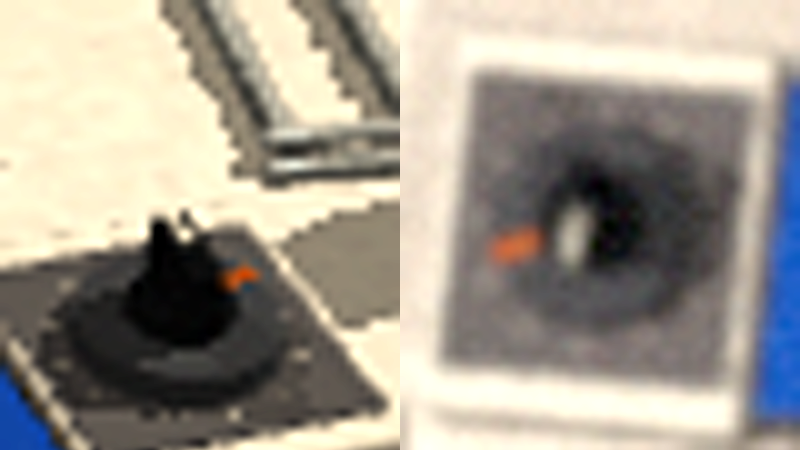

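```bash
cat > fit2.py <<'E'
from fit import *
t4=lambda X,Y:(160+X/4-.5,150+Y/4-.5); s5=lambda X,Y:(255+X/5-.5,155+Y/5-.5)
L=[('top',(56,65.5,56),t4(175,112)),('top',(56,-65.5,56),t4(338,124)),('top',(-56,-65.5,56),t4(330,262)),('top',(-56,65.5,56),t4(162,250)),
('top',(64,178.5,50),t4(43,95)),('top',(64,70.5,50),t4(170,100)),('top',(-64,178.5,50),t4(34,240)),
('scene',(-56,-65.5,56),s5(45,93)),('scene',(56,-65.5,56),s5(104,206)),('scene',(56,65.5,56),s5(313,162)),('scene',(-56,65.5,56),s5(245,57)),
('scene',(64,178.5,50),s5(485,145)),('scene',(-64,178.5,50),s5(398,38))]
def res(p): return np.concatenate([proj(n,T(p,[np.array(q)/1e3]))[0]-np.array(v) for n,q,v in L])
r=least_squares(res,u,loss='soft_l1');v=r.x
print('fit',v);print(res(v).reshape(-1,2).round(1).tolist())
ax=T(v,[(0,.1245,.062)])[0]
an=lambda d:((np.pi+v[2]-np.arctan2(d[1],d[0])+np.pi)%(2*np.pi)-np.pi)
for n,uv,z in(('top',(176,194),.062),('scene',(333.6,167.2),.062),('top',(181.5,196.5),.088),('scene',(328,160.6),.088)):
    d=ray(n,uv,z)-ax;print(n,uv,np.hypot(*d[:2]).round(4),'ang',an(d))
print('axis',ax,'grip',T(v,[(.056-.137,0,.053)]),'spread')
q=np.array(ray('top',(182.6,190),.088))-ray('top',(181.5,196.5),.088);print('stripe dir ang',an(-q),np.hypot(*q[:2]))
E
python3 fit2.py
```

```text
fit [ 0.54680476  0.10419901 -0.1162233 ]
[[0.5, -0.6], [-0.4, 0.0], [-1.7, -0.4], [-0.1, -1.1], [-0.0, -1.4], [0.7, 0.3], [-2.7, 0.9], [-0.3, -0.1], [-0.5, 0.1], [-0.3, 0.3], [-1.1, -0.4], [0.7, -0.3], [-0.7, -2.6]]
top (176, 194) 0.025 ang 1.2001328847088697
scene (333.6, 167.2) 0.0299 ang 1.170359011697685
top (181.5, 196.5) 0.019 ang -0.024030871733251136
scene (328, 160.6) 0.0187 ang 0.4132278522437791
axis [0.56124201 0.22785909 0.062     ] grip [[0.46635122 0.11359192 0.053     ]] spread
stripe dir ang 0.04730061104240946 0.021050611660610365
```

```bash
cat > to.py <<'E'
import sys
from h import *
from scipy.spatial.transform import Rotation as Ro
def to(p,head=None,label=''):
    s=bot.read_state();q=s['tcp_rot'];R=Ro.from_quat([q[1],q[2],q[3],q[0]])
    d=np.array(p)-s['eef_pos'];y=R.as_matrix()[:,1];h=np.arctan2(y[1],y[0])
    out=f"{label} d/0.2={np.round(d/.2,4)}"
    if head is not None: out+=f" turn z/pi={((head-h+np.pi/2)%np.pi-np.pi/2)/np.pi:.4f}"
    print(out,'axis z',R.as_matrix()[:,2].round(3),'head',round(h,3),'j',s['joint_positions'].round(2))
U=(.546,.1043,-.112)
def W(a,b,c): return np.array([U[0]+np.cos(U[2])*a-np.sin(U[2])*b,U[1]+np.sin(U[2])*a+np.cos(U[2])*b,c])
E
python3 - <<'E'
from to import *
to(W(-.081,.0025,.16),np.pi/2+U[2],'above tongue');print(W(-.081,.0025,.042))
print((proj('top',[W(-.096,.018,.061),W(-.096,-.02,.061),W(-.096,-.011,.045)])+.5-[160,150])*4)
print((proj('scene',[W(-.096,.018,.061),W(-.096,-.02,.061)])+.5-[255,155])*5)
E
```

```text
above tongue d/0.2=[ 1.0279  3.1417 -0.3945] turn z/pi=-0.1852 axis z [-0.     0.001 -1.   ] head -1.101 j [ 1.06  0.71 -0.03  1.48  0.02  0.95 -0.08]
[0.46578692 0.11583738 0.042     ]
[[214.48011278 301.13125089]
 [261.8371596  305.27768088]
 [252.1605793  305.82948514]]
[[146.88342553  26.06609137]
 [ 91.24193552  36.51068518]]
```

>>> step_arm(deltas="0.2 0.18 0 0 0 -0.03 1; 0.2 0.18 0 0 0 -0.03 1; 0.2 0.18 0 0 0 -0.03 1; 0.15 0.2 0 0 0 -0.03 1; 0.1 0.2 0 0 0 -0.03 1; 0.05 0.2 0 0 0 -0.03 1; 0.05 0.2 0 0 0 0 1; 0.02 0.2 0 0 0 0 1; 0 0.2 0 0 0 0 1; 0 0.2 0 0 0 0 1")

```text
time: 0.93
eef_pos: [0.4205, -0.1565, 0.2391]
tcp_rot: [-0.0, 0.999, -0.048, -0.0]
wrist_force: [1.4, 0.8, -0.1]
finger_gap: 0.0854
gripper_force: 0.0
```

>>> step_arm(deltas="0.05 0.2 -0.05 0 0 -0.01 1; 0.05 0.2 -0.05 0 0 0 1; 0.05 0.2 -0.05 0 0 0 1; 0.04 0.2 -0.05 0 0 0 1; 0.02 0.2 -0.05 0 0 0 1; 0 0.2 -0.05 0 0 0 1; 0 0.15 -0.05 0 0 0 1; 0 0 0 0 0 0 1; 0 0 0 0 0 0 1")

```text
time: 1.68
eef_pos: [0.4618, 0.1104, 0.1692]
tcp_rot: [0.0, 0.998, -0.062, -0.001]
wrist_force: [-0.4, -0.5, 0.5]
finger_gap: 0.0855
gripper_force: 0.0
```

```bash
python3 -c "
from to import *
to(W(-.081,.0025,.042),np.pi/2+U[2])"
```

```text
d/0.2=[ 0.0202  0.0273 -0.6362] turn z/pi=0.0039 axis z [-0.001 -0.    -1.   ] head -1.695 j [-0.44  0.69  0.24  1.93 -0.3   0.55 -1.69]
```

>>> step_arm(deltas="0.01 0.0135 -0.15 0 0 0 1; 0.01 0.0135 -0.15 0 0 0 1; 0 0 -0.15 0 0 0 1; 0 0 -0.12 0 0 0 1; 0 0 -0.066 0 0 0 1; 0 0 0 0 0 0 1; 0 0 0 0 0 0 1")

```text
time: 2.27
eef_pos: [0.4663, 0.1134, 0.0429]
tcp_rot: [0.0, 0.998, -0.064, -0.0]
wrist_force: [1.3, -0.8, 0.3]
finger_gap: 0.0856
gripper_force: 0.0
```

```bash
python3 -c "
from to import *
to(W(-.081,.0025,.042),np.pi/2+U[2])
snap('scene','s1.png',(230,120,370,220),5)"
```

```text
d/0.2=[-0.0027  0.0122 -0.0046] turn z/pi=0.0053 axis z [-0.001 -0.    -1.   ] head -1.699 j [-0.36  0.93  0.1   2.   -0.37  0.23 -1.64]
```

View pics/s1.png

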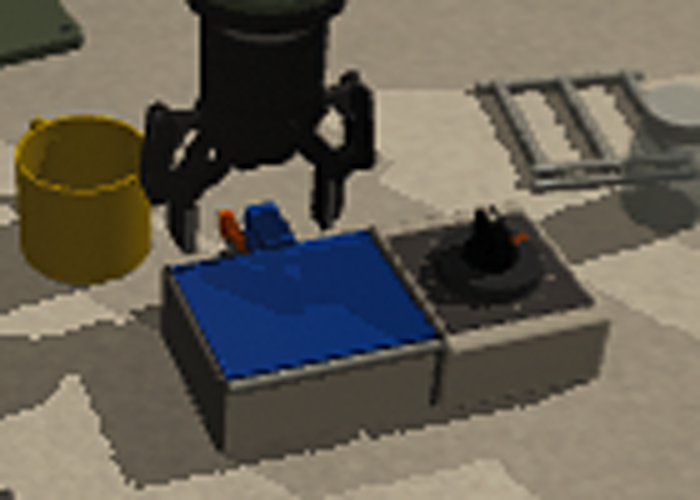

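The jaws straddle the tongue (fingers at (188,235) and (325,210), tongue centred near 256). I'll shift +2.4 mm and pinch.

>>> step_arm(deltas="-0.003 0.012 -0.004 0 0 0.005 1; 0 0 0 0 0 0 -1; 0 0 0 0 0 0 -1; 0 0 0 0 0 0 -1; 0 0 0 0 0 0 -1; 0 0 0 0 0 0 -1; 0 0 0 0 0 0 -1", squeeze=30)

```text
time: 2.9
eef_pos: [0.4658, 0.1175, 0.0423]
tcp_rot: [-0.001, 0.998, -0.055, 0.0]
wrist_force: [-1.3, 4.2, 10.2]
finger_gap: 0.0287
gripper_force: 30.3
```

>>> step_arm(deltas="0.0077 -0.0009 0.102 0 0 0 -1; 0.0228 -0.0026 0.1 0 0 0 -1; 0.0374 -0.0042 0.0955 0 0 0 -1; 0.051 -0.0057 0.0888 0 0 0 -1; 0.0637 -0.0072 0.08 0 0 0 -1; 0 0 0 0 0 0 -1")

```text
time: 3.4
eef_pos: [0.5034, 0.1132, 0.1376]
tcp_rot: [-0.001, 0.998, -0.056, 0.001]
wrist_force: [-8.3, 3.5, 10.4]
finger_gap: 0.0285
gripper_force: 33.2
```

```bash
python3 -c "
from to import *
s=bot.read_state();print(s['torque'])
for th in (.75,1.05,1.35,1.5):
  to(W(.056-.137*np.cos(th),.0035,.042+.137*np.sin(th)),np.pi/2+U[2],th)"
```

```text
[ 0.44848797  1.35896166 -0.27483081]
0.75 d/0.2=[-0.0048 -0.0024 -0.0109] turn z/pi=-0.0002 axis z [ 0.002  0.001 -1.   ] head -1.682 j [-0.41  0.79  0.23  1.83 -0.31  0.56 -1.66]
1.05 d/0.2=[ 0.1546 -0.0203  0.1163] turn z/pi=-0.0002 axis z [ 0.002  0.001 -1.   ] head -1.682 j [-0.41  0.79  0.23  1.83 -0.31  0.56 -1.66]
1.35 d/0.2=[ 0.3442 -0.0416  0.1905] turn z/pi=-0.0002 axis z [ 0.002  0.001 -1.   ] head -1.682 j [-0.41  0.79  0.23  1.83 -0.31  0.56 -1.66]
1.5 d/0.2=[ 0.4451 -0.053   0.2054] turn z/pi=-0.0002 axis z [ 0.002  0.001 -1.   ] head -1.682 j [-0.41  0.79  0.23  1.83 -0.31  0.56 -1.66]
```

Following the arc well. Continuing to about 1.5 rad.

>>> step_arm(deltas="0.072 -0.008 0.066 0 0 0 -1; 0.082 -0.009 0.055 0 0 0 -1; 0.091 -0.01 0.042 0 0 0 -1; 0.097 -0.011 0.029 0 0 0 -1; 0.1 -0.012 0.014 0 0 0 -1; 0.04 -0.005 0 0 0 0 -1; 0 0 0 0 0 0 -1")

```text
time: 3.98
eef_pos: [0.6004, 0.102, 0.1779]
tcp_rot: [-0.001, 0.998, -0.056, 0.002]
wrist_force: [-2.7, 2.7, 29.9]
finger_gap: 0.0281
gripper_force: 44.8
```

```bash
python3 -c "
from to import *
s=bot.read_state();print(s['torque'])
snap('scene','s2.png',(200,60,380,220),4)"
```

```text
[ 0.16156673  1.08756204 -0.29116259]
```

View pics/s2.png

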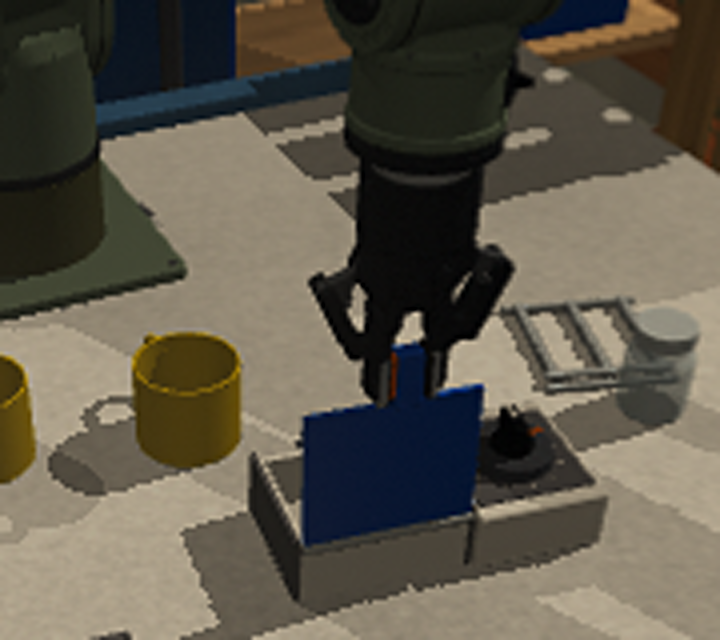

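The cover stands near vertical. I'll push it a little past vertical for clearance, then release and rise.

>>> step_arm(deltas="0.06 -0.007 0.002 0 0 0 -1; 0.06 -0.007 -0.006 0 0 0 -1; 0.04 -0.004 -0.01 0 0 0 -1; 0 0 0 0 0 0 1; 0 0 0 0 0 0 1; 0 0 0 0 0 0 1; 0 0 0.12 0 0 0 1; 0 0 0.15 0 0 0 1; -0.15 -0.12 0.12 0 0 0 1; -0.15 -0.15 0 0 0 0 1")

```text
time: 4.87
eef_pos: [0.5741, 0.0481, 0.2527]
tcp_rot: [-0.001, 0.999, -0.054, 0.003]
wrist_force: [2.4, -1.9, 0.5]
finger_gap: 0.0854
gripper_force: 0.0
```

>>> step_arm(deltas="-0.1 -0.2 0 0 0 0 1; -0.05 -0.2 0 0 0 0 1; 0 -0.2 0 0 0 0 1; 0 -0.2 0 0 0 0 1; 0 -0.2 0 0 0 0 1; 0 -0.1 0 0 0 0 1; 0 0 0 0 0 0 1")

```text
time: 5.45
eef_pos: [0.5437, -0.1754, 0.2497]
tcp_rot: [0.001, 0.998, -0.058, -0.0]
wrist_force: [-0.7, 0.0, -0.8]
finger_gap: 0.0857
gripper_force: 0.0
```

```bash
python3 -c "
from to import *
snap('top','t3.png',(190,130,370,260),4)
to((.5,-.13,.25))"
```

```text
d/0.2=[-0.2209  0.2126  0.002 ] axis z [-0. -0. -1.] head -1.685 j [ 0.12  0.7   0.25  1.49 -0.2   0.97 -1.25]
```

View pics/t3.png

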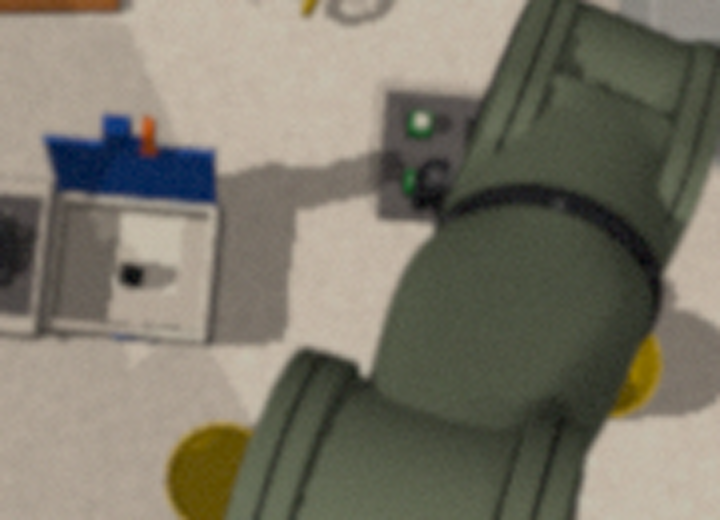

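The cover is open; its top is at (130,155). The black spent cartridge is at crop (131,274), inside the chamber, and the two greens are still in the tray.

```bash
python3 -c "
from to import *
im=np.load('pics/top.npy')
g=im[185:212,206:240].max(2);m=(g<40).astype(np.uint8);n,l,st,c=cv2.connectedComponentsWithStats(m);print(st,c)
i=1+np.argmax(st[1:,4]);print(c[i]+[206,185],cv2.minAreaRect(cv2.findContours((l==i).astype(np.uint8),0,1)[0][0]))
p=ray('top',c[i]+[206,185],.026);print(p,'local',p[0]-U[0],p[1]-U[1],bot.tcp_to_tips)
to([p[0],p[1],.12],np.pi/2+U[2])
"
```

```text
[[  0   0  34  27 906]
 [ 15  12   4   4  12]] [[16.5        12.99337748]
 [16.5        13.5       ]]
[222.5 198.5] ((16.500001907348633, 13.5), (2.8284268379211426, 2.8284268379211426), 45.0)
[0.54173746 0.10446031 0.026     ] local -0.004262536994115607 0.00016031435652452686 0.008
 d/0.2=[-0.0122  1.3849 -0.648 ] turn z/pi=0.0008 axis z [-0. -0. -1.] head -1.685 j [ 0.12  0.7   0.25  1.49 -0.2   0.97 -1.25]
```

>>> step_arm(deltas="0 0.2 0 0 0 0 0.2; 0 0.2 0 0 0 0 0.2; 0 0.2 0 0 0 0 0.2; 0 0.2 0 0 0 0 0.2; 0 0.2 0 0 0 0 0.2; 0 0.2 0 0 0 0 0.2; 0 0.19 -0.1 0 0 0 0.2; 0 0 -0.15 0 0 0 0.2; 0 0 -0.15 0 0 0 0.2; 0 0 0 0 0 0 0.2")

```text
time: 6.33
eef_pos: [0.5422, 0.1079, 0.1662]
tcp_rot: [0.0, 0.999, -0.054, -0.003]
wrist_force: [-1.0, 0.3, -1.5]
finger_gap: 0.0513
gripper_force: 0.0
```

```bash
python3 -c "
from to import *
to([.5425,.1055,.0235],np.pi/2+U[2])
print(bot.read_state()['finger_gap'])"
```

```text
d/0.2=[ 0.0013 -0.0121 -0.7133] turn z/pi=-0.0010 axis z [-0.006 -0.001 -1.   ] head -1.68 j [-0.39  0.79  0.26  1.66 -0.27  0.74 -1.68]
0.05132475193094765
```

>>> step_arm(deltas="0 -0.012 -0.18 0 0 0 0.2; 0 0 -0.18 0 0 0 0.2; 0 0 -0.15 0 0 0 0.2; 0 0 -0.12 0 0 0 0.2; 0 0 -0.06 0 0 0 0.2; 0 0 -0.02 0 0 0 0.2; 0 0 0 0 0 0 0.2")

```text
time: 6.92
eef_pos: [0.5451, 0.1041, 0.0289]
tcp_rot: [-0.0, 0.998, -0.056, 0.0]
wrist_force: [-0.5, 0.3, 1.2]
finger_gap: 0.0511
gripper_force: 0.0
```

```bash
python3 -c "
from to import *
to([.5425,.1055,.0235],np.pi/2+U[2])
snap('scene','s4.png',(230,90,370,220),5)"
```

```text
d/0.2=[-0.013   0.0072 -0.0272] turn z/pi=-0.0002 axis z [ 0.  0. -1.] head -1.682 j [-0.33  1.01  0.16  1.73 -0.34  0.43 -1.62]
```

>>> step_arm(deltas="-0.012 0.006 -0.026 0 0 0 0.2; 0 0 0 0 0 0 -1; 0 0 0 0 0 0 -1; 0 0 0 0 0 0 -1; 0 0 0 0 0 0 -1; 0 0 0 0 0 0 -1; 0 0 0.05 0 0 0 -1; 0 0 0.15 0 0 0 -1; 0 0 0.15 0 0 0 -1; 0 0 0.2 0 0 0 -1", squeeze=40)

```text
time: 7.8
eef_pos: [0.5416, 0.1048, 0.134]
tcp_rot: [0.0, 0.998, -0.056, -0.001]
wrist_force: [0.5, 0.4, 0.2]
finger_gap: 0.0172
gripper_force: 39.4
```

>>> step_arm(deltas="0 -0.1 0.1 0 0 0 -1; -0.03 -0.2 0.05 0 0 0 -1; -0.05 -0.2 0 0 0 0 -1; -0.05 -0.2 0 0 0 0 -1; -0.05 -0.2 0 0 0 0 -1; -0.05 -0.2 0 0 0 0 -1; -0.05 -0.2 0 0 0 0 -1; -0.05 -0.2 0 0 0 0 -1; -0.05 -0.2 0 0 0 0 -1; 0 0 0 0 0 0 -1")

```text
time: 8.63
eef_pos: [0.4632, -0.2433, 0.1641]
tcp_rot: [0.002, 0.998, -0.061, -0.0]
wrist_force: [-0.9, -1.8, -0.4]
finger_gap: 0.0171
gripper_force: 44.1
```

```bash
python3 -c "
from to import *
snap('scene','s5.png',(80,60,380,280),2.6)
to([.455,-.27,.16],np.pi/2+U[2])
print(proj('scene',[(.455,-.27,.075),(.455,-.27,0),(.455,-.315,.075),(.455,-.225,.075)]))
im=np.load('pics/scene.npy').astype(int);m=((im[...,0]>im[...,2]*2.2)&(im[...,1]>im[...,2]*1.8)&(im[...,0]>70)).astype(np.uint8)
n,l,st,c=cv2.connectedComponentsWithStats(m);print([s.tolist() for s in st if 300<s[4]<9000])"
```

```text
d/0.2=[-0.0488 -0.1544 -0.0194] turn z/pi=0.0019 axis z [ 0.    -0.002 -1.   ] head -1.689 j [ 0.33  0.74  0.15  1.78 -0.17  0.63 -1.11]
[[159.29021205 189.48247538]
 [163.78393212 208.36405229]
 [143.62140353 193.6139211 ]
 [174.59455978 185.44881641]]
[[143, 180, 35, 40, 627], [347, 228, 45, 38, 369], [257, 245, 39, 53, 365]]
```

View pics/s5.png

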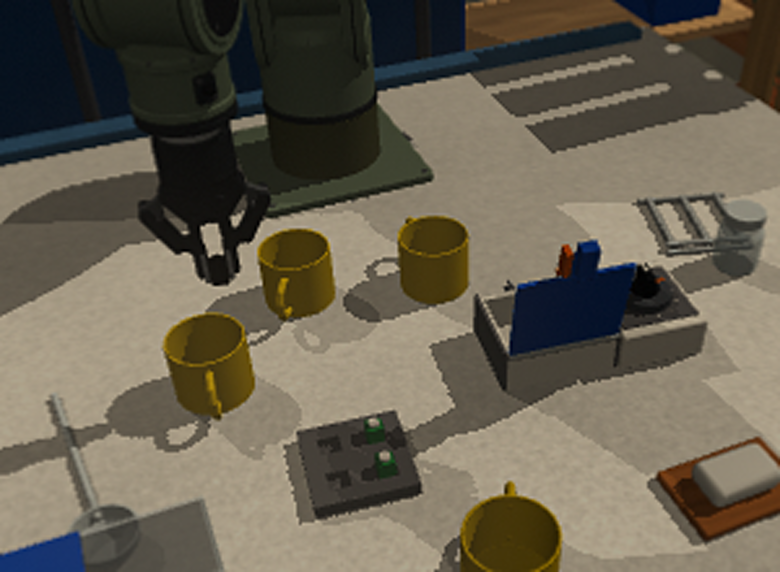

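The cup's rim centre is at crop (207,340), or pixel (159.6,190.8), against a predicted (159.3,189.5), so it hasn't moved. The cartridge is in the jaws at (218,270).

>>> step_arm(deltas="-0.045 -0.13 0 0 0 0 -1; 0 -0.025 0 0 0 0 -1; 0 0 -0.15 0 0 0 -1; 0 0 -0.18 0 0 0 -1; 0 0 -0.14 0 0 0 -1; 0 0 -0.08 0 0 0 -1; 0 0 -0.02 0 0 0 -1; 0 0 0 0 0 0 -1")

```text
time: 9.35
eef_pos: [0.4575, -0.2653, 0.0489]
tcp_rot: [-0.0, 0.998, -0.055, -0.001]
wrist_force: [0.2, -0.1, 0.1]
finger_gap: 0.0169
gripper_force: 44.2
```

>>> step_arm(deltas="0 0 0 0 0 0 -0.35; 0 0 0 0 0 0 -0.35; 0 0 0 0 0 0 -0.35; 0 0 0.12 0 0 0 -0.35; 0 0 0.2 0 0 0 -0.35; 0 0 0.2 0 0 0 -0.35; 0 0 0.1 0 0 0 -0.2; 0.1 0.1 0 0 0 0 0; 0.2 0.1 0 0 0 0 0; 0.2 0.1 0 0 0 0 0")

```text
time: 10.18
eef_pos: [0.5532, -0.208, 0.1749]
tcp_rot: [0.0, 0.998, -0.056, 0.001]
wrist_force: [0.8, -0.6, -0.0]
finger_gap: 0.0432
gripper_force: 0.0
```

>>> step_arm(deltas="0.2 0.1 0 0 0 0 -0.05; 0.1 0.1 0 0 0 0 -0.05; 0 0.05 -0.1 0 0 0 -0.05; 0 0 0 0 0 0 -0.05")

```text
time: 10.52
eef_pos: [0.6093, -0.1566, 0.1508]
tcp_rot: [-0.001, 0.999, -0.054, -0.001]
wrist_force: [-1.2, 0.6, -1.5]
finger_gap: 0.0405
gripper_force: 0.0
```

```bash
python3 -c "
from to import *
to([.616,-.134,.10],np.pi/2-.105)
snap('scene','s6.png',(130,160,290,280),5)"
```

```text
d/0.2=[ 0.0337  0.113  -0.2542] turn z/pi=0.0009 axis z [-0.002  0.002 -1.   ] head -1.679 j [ 0.12  0.91  0.19  1.38 -0.2   0.88 -1.32]
```

View pics/s6.png

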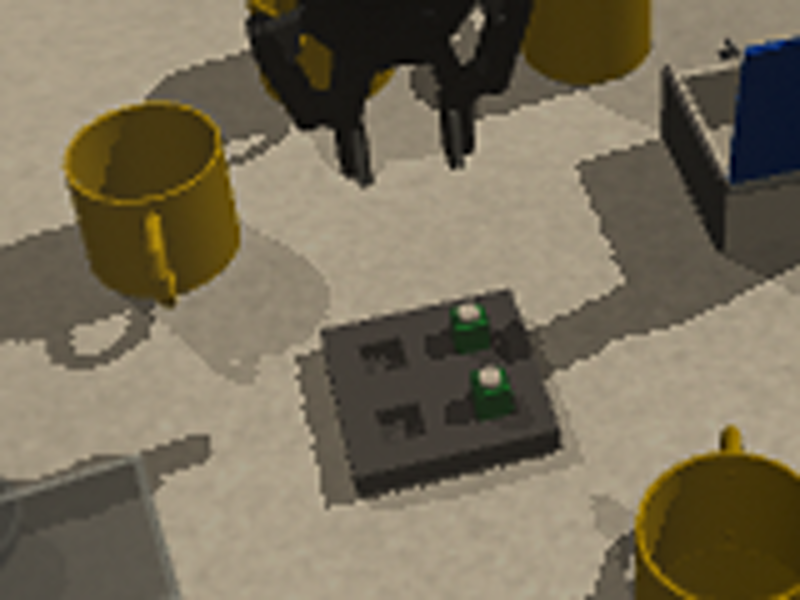

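The crop shows the spent cartridge nowhere outside the cup, with the caps at crop (468,312) and (490,375).

```bash
python3 -c "
from to import *
a=ray('scene',(223.1,221.9),.036);b=ray('scene',(227.5,234.5),.036);print(a,b)
to([.6165,-.134,.0265],np.pi/2-.105)"
```

```text
[ 0.61497262 -0.13361694  0.036     ] [ 0.66358619 -0.13828483  0.036     ]
 d/0.2=[ 0.0385  0.1245 -0.6295] turn z/pi=0.0015 axis z [-0.002  0.001 -1.   ] head -1.681 j [ 0.12  0.91  0.19  1.37 -0.2   0.88 -1.32]
```

>>> step_arm(deltas="0.034 0.113 0 0 0 0 -0.05; 0 0 -0.12 0 0 0 -0.05; 0 0 -0.12 0 0 0 -0.05; 0 0 0 0 0 0 -0.05; 0 0 0 0 0 0 -0.05")

```text
time: 10.98
eef_pos: [0.6156, -0.1387, 0.106]
tcp_rot: [0.0, 0.998, -0.056, -0.0]
wrist_force: [0.2, -1.1, 0.0]
finger_gap: 0.0405
gripper_force: 0.0
```

```bash
python3 -c "
from to import *
to([.6165,-.134,.0265],np.pi/2-.105)"
```

```text
d/0.2=[ 0.0043  0.0237 -0.3973] turn z/pi=0.0025 axis z [-0.001 -0.    -1.   ] head -1.684 j [ 0.09  0.97  0.18  1.41 -0.21  0.79 -1.34]
```

>>> step_arm(deltas="0.003 0.023 -0.15 0 0 0 -0.05; 0 0 -0.15 0 0 0 -0.05; 0 0 -0.07 0 0 0 -0.05; 0 0 -0.025 0 0 0 -0.05; 0 0 0 0 0 0 -0.05; 0 0 0 0 0 0 -1; 0 0 0 0 0 0 -1; 0 0 0 0 0 0 -1; 0 0 0 0 0 0 -1")

```text
time: 11.73
eef_pos: [0.6175, -0.1333, 0.028]
tcp_rot: [0.0, 0.998, -0.056, 0.001]
wrist_force: [-1.7, 1.0, 9.5]
finger_gap: 0.0167
gripper_force: 39.7
```

>>> step_arm(deltas="0 0 0.05 0 0 0 -1; 0 0 0.15 0 0 0 -1; 0 0.05 0.15 0 0 0 -1; 0 0.15 0.15 0 0 0 -1; -0.06 0.2 0.05 0 0 0 -1; -0.06 0.2 0 0 0 0 -1; -0.06 0.2 0 0 0 0 -1; -0.06 0.2 0 0 0 0 -1; -0.06 0.2 0 0 0 0 -1; 0 0 0 0 0 0 -1")

```text
time: 12.57
eef_pos: [0.5549, 0.1141, 0.1364]
tcp_rot: [-0.003, 0.999, -0.051, -0.0]
wrist_force: [-0.9, 2.3, 0.0]
finger_gap: 0.017
gripper_force: 39.3
```

```bash
python3 -c "
from to import *
to(W(.008,0,.034),np.pi/2+U[2]);print(bot.read_state()['gripper_force'])"
```

```text
d/0.2=[-0.0049 -0.0534 -0.5119] turn z/pi=-0.0031 axis z [-0.     0.005 -1.   ] head -1.673 j [-0.37  0.85  0.23  1.64 -0.29  0.69 -1.67]
39.253796339035034
```

>>> step_arm(deltas="-0.005 -0.053 -0.1 0 0 -0.003 -1; 0 0 -0.15 0 0 0 -1; 0 0 -0.12 0 0 0 -1; 0 0 -0.08 0 0 0 -1; 0 0 -0.05 0 0 0 -1; 0 0 0 0 0 0 -1")

```text
time: 13.07
eef_pos: [0.5559, 0.0942, 0.0345]
tcp_rot: [0.0, 0.998, -0.06, -0.001]
wrist_force: [-0.3, -0.2, 0.4]
finger_gap: 0.0168
gripper_force: 39.3
```

>>> step_arm(deltas="0 0 0 0 0 0 -0.3; 0 0 0 0 0 0 -0.3; 0 0 0 0 0 0 -0.3; 0 0 0.15 0 0 0 -0.3; 0 0 0.2 0 0 0 -0.3; 0 -0.1 0.15 0 0 0 -0.2; 0.05 -0.2 0 0 0 0 -0.1; 0.1 -0.2 0 0 0 0 -0.05; 0.1 -0.2 0 0 0 0 -0.05; 0.1 -0.2 0 0 0 0 -0.05")

```text
time: 13.9
eef_pos: [0.6228, -0.0794, 0.1366]
tcp_rot: [0.0, 0.998, -0.06, 0.001]
wrist_force: [0.6, 1.0, -0.6]
finger_gap: 0.04
gripper_force: 0.0
```

>>> step_arm(deltas="0.1 -0.2 0 0 0 0 -0.05; 0.05 0 -0.1 0 0 0 -0.05; 0 0 -0.1 0 0 0 -0.05; 0 0 0 0 0 0 -0.05; 0 0 0 0 0 0 -0.05")

```text
time: 14.32
eef_pos: [0.6504, -0.1144, 0.0956]
tcp_rot: [-0.0, 0.998, -0.06, -0.0]
wrist_force: [-0.0, 0.4, 0.3]
finger_gap: 0.0405
gripper_force: 0.0
```

```bash
python3 -c "
from to import *
to([.6655,-.1385,.0275],np.pi/2-.105)"
```

```text
d/0.2=[ 0.0756 -0.1204 -0.3404] turn z/pi=0.0050 axis z [-0.001  0.    -1.   ] head -1.691 j [ 0.04  1.03  0.2   1.28 -0.22  0.86 -1.4 ]
```

>>> step_arm(deltas="0.075 -0.12 0 0 0 0.005 -0.05; 0 0 -0.1 0 0 0 -0.05; 0 0 -0.12 0 0 0 -0.05; 0 0 0 0 0 0 -0.05; 0 0 0 0 0 0 -0.05")

```text
time: 14.73
eef_pos: [0.6657, -0.1383, 0.0525]
tcp_rot: [0.0, 0.999, -0.052, 0.0]
wrist_force: [0.6, -0.0, 1.0]
finger_gap: 0.0407
gripper_force: 0.0
```

```bash
python3 -c "
from to import *
to([.6655,-.1385,.0275],np.pi/2-.105)"
```

```text
d/0.2=[-0.0012 -0.0012 -0.1248] turn z/pi=-0.0001 axis z [ 0. -0. -1.] head -1.675 j [ 0.09  1.11  0.18  1.21 -0.22  0.84 -1.36]
```

>>> step_arm(deltas="0 0 -0.08 0 0 0 -0.05; 0 0 -0.045 0 0 0 -0.05; 0 0 0 0 0 0 -0.05; 0 0 0 0 0 0 -1; 0 0 0 0 0 0 -1; 0 0 0 0 0 0 -1; 0 0 0 0 0 0 -1; 0 0 0.05 0 0 0 -1; 0 0 0.15 0 0 0 -1; 0 0.05 0.2 0 0 0 -1")

```text
time: 15.57
eef_pos: [0.6642, -0.1304, 0.1062]
tcp_rot: [0.0, 0.999, -0.054, -0.002]
wrist_force: [-0.6, -1.1, 0.6]
finger_gap: 0.017
gripper_force: 39.3
```

```bash
python3 -c "
from to import *
to(W(-.03,0,.15),np.pi/2+U[2])"
```

```text
d/0.2=[-0.7403  1.1902  0.2192] turn z/pi=-0.0015 axis z [-0.003 -0.001 -1.   ] head -1.678 j [ 0.07  1.04  0.2   1.19 -0.21  0.93 -1.38]
```

>>> step_arm(deltas="-0.12 0.1 0.1 0 0 0 -1; -0.15 0.1 0.08 0 0 0 -1; -0.15 0.1 0 0 0 0 -1; -0.15 0.1 0 0 0 0 -1; -0.1 0.15 0 0 0 0 -1; -0.05 0.2 0 0 0 0 -1; 0 0.2 0 0 0 0 -1; 0 0.2 0 0 0 0 -1; 0 0 0 0 0 0 -1; 0 0 0 0 0 0 -1")

```text
time: 16.4
eef_pos: [0.5217, 0.1036, 0.1431]
tcp_rot: [-0.001, 0.999, -0.051, 0.001]
wrist_force: [-0.1, -0.5, -0.1]
finger_gap: 0.0169
gripper_force: 39.3
```

```bash
python3 -c "
from to import *
to(W(-.03,0,.0335),np.pi/2+U[2]);print(bot.read_state()['gripper_force'])"
```

```text
d/0.2=[-0.0274  0.0201 -0.5481] turn z/pi=-0.0035 axis z [ 0.001  0.001 -1.   ] head -1.672 j [-0.38  0.8   0.23  1.76 -0.29  0.61 -1.65]
39.29443895816803
```

>>> step_arm(deltas="-0.027 0.02 -0.1 0 0 -0.0035 -1; 0 0 -0.15 0 0 0 -1; 0 0 -0.15 0 0 0 -1; 0 0 -0.09 0 0 0 -1; 0 0 -0.05 0 0 0 -1; 0 0 0 0 0 0 -1; 0 0 0 0 0 0 -0.3; 0 0 0 0 0 0 -0.3; 0 0 0 0 0 0 -0.3; 0 0 0 0 0 0 -0.3")

```text
time: 17.23
eef_pos: [0.5167, 0.1054, 0.0351]
tcp_rot: [-0.0, 0.998, -0.058, 0.001]
wrist_force: [-0.2, 0.3, 0.2]
finger_gap: 0.0298
gripper_force: 0.0
```

>>> step_arm(deltas="0 0 0.15 0 0 0 -0.3; 0 0 0.2 0 0 0 -0.3; 0 0 0.2 0 0 0 -0.3; -0.15 -0.15 0.1 0 0 0 0; -0.1 -0.2 0 0 0 0 1; 0 -0.2 0 0 0 0 1; 0 -0.2 0 0 0 0 1; 0 0 0 0 0 0 1")

```text
time: 17.9
eef_pos: [0.4706, -0.0464, 0.163]
tcp_rot: [0.002, 0.998, -0.063, 0.001]
wrist_force: [-0.3, -2.2, 0.2]
finger_gap: 0.0849
gripper_force: 0.0
```

```bash
python3 -c "
from to import *
to((0,0,0))
snap('top','t7.png',(160,150,360,270),4);snap('scene','x.png')"
```

```text
d/0.2=[-2.353   0.232  -0.8151] axis z [ 0.002 -0.003 -1.   ] head -1.696 j [-0.08  0.7   0.2   1.95 -0.25  0.52 -1.41]
```

View pics/t7.png

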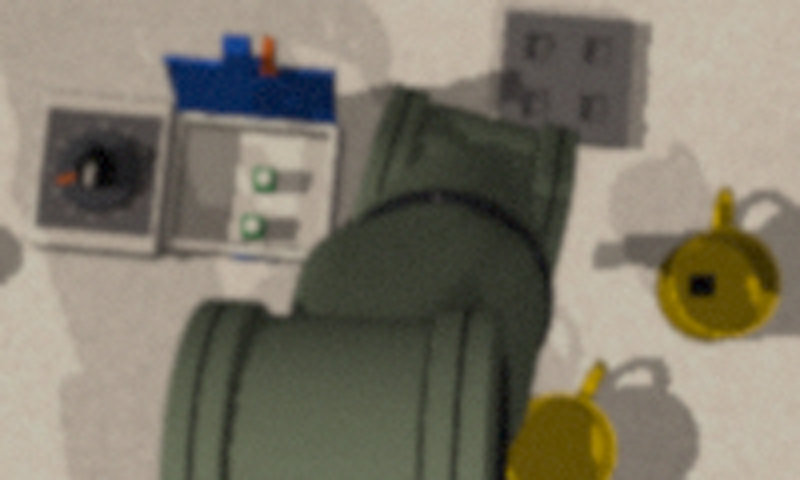

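The top view has both greens in the chamber at (264,178) and (252,226), the spent cartridge in the cup at (702,285), and the tray empty. The cover leans back with its tongue tip at about (237,40). I'll estimate its angle before re-gripping.

```bash
python3 -c "
from to import *
for th in (1.6,1.7,1.8,1.9):
  c,s=np.cos(th),np.sin(th)
  f=lambda r,b,n:W(.056-r*c+n*s,b,.053+r*s+n*c)   # n: outward normal (top face)
  f2=lambda r,b,n:W(.056-r*c+n*s,b,.053+r*s+n*c)
  P=[f(.152,.018,.008),f(.152,.018,-.008),f(.112,.0655,-.003),f(.112,-.0655,-.003)]
  print(th,((proj('top',P)+.5-[160,150])*4).round(0).tolist(), ((proj('scene',P)+.5)).round(1).tolist())
th=1.75
to(W(.056-.137*np.cos(th),.003,.25),np.pi/2+U[2])
im=np.load('pics/scene.npy')[90:220,230:370];cv2.imwrite('pics/s7.png',cv2.resize(im,None,fx=5,fy=4.6)[:,:,::-1])"
```

```text
1.6 [[218.0, 60.0], [216.0, 82.0], [159.0, 83.0], [332.0, 97.0]] [[308.3, 150.7], [305.9, 147.3], [321.3, 157.3], [276.4, 165.8]]
1.7 [[220.0, 41.0], [218.0, 61.0], [160.0, 68.0], [334.0, 83.0]] [[310.5, 154.5], [308.2, 150.5], [323.0, 159.8], [277.8, 168.4]]
1.8 [[223.0, 23.0], [220.0, 42.0], [162.0, 55.0], [335.0, 69.0]] [[312.7, 158.7], [310.4, 154.3], [324.6, 162.5], [279.2, 171.3]]
1.9 [[226.0, 5.0], [223.0, 23.0], [164.0, 41.0], [336.0, 56.0]] [[314.8, 163.4], [312.6, 158.5], [326.2, 165.6], [280.6, 174.6]]
 d/0.2=[0.7763 0.6909 0.4377] turn z/pi=0.0023 axis z [ 0.001  0.    -1.   ] head -1.69 j [-0.09  0.7   0.19  1.95 -0.25  0.52 -1.42]
```

View pics/s7.png

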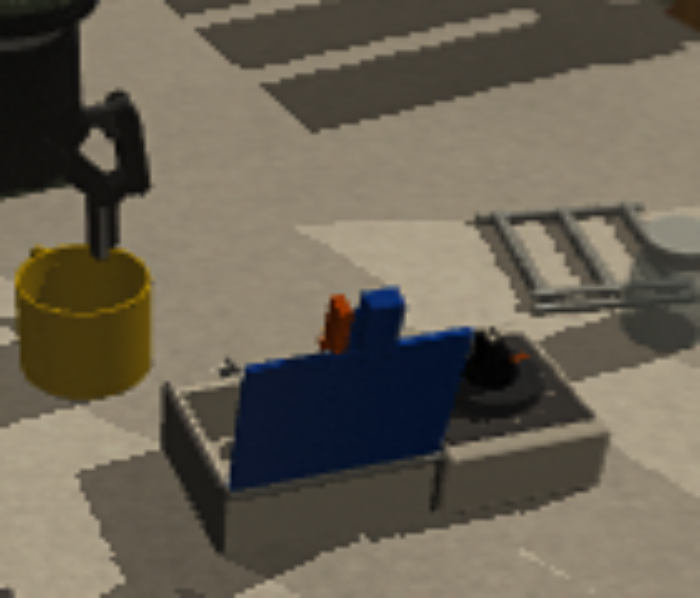

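The scene crop puts the plate's top corner at (472,330), so the angle is about 1.76. Moving above the tongue to re-grip.

>>> step_arm(deltas="0 0 0.2 0 0 0 1; 0.05 0.05 0.2 0 0 0 1; 0.15 0.12 0.05 0 0 0 1; 0.15 0.13 0 0 0 0 1; 0.15 0.13 0 0 0 0 1; 0.15 0.13 0 0 0 0 1; 0.1 0.13 0 0 0 0 1; 0.02 0 0 0 0 0 1; 0 0 0 0 0 0 1; 0 0 0 0 0 0 1")

```text
time: 18.83
eef_pos: [0.6243, 0.0998, 0.2512]
tcp_rot: [0.0, 0.998, -0.058, -0.0]
wrist_force: [-0.9, -0.6, 0.2]
finger_gap: 0.0854
gripper_force: 0.0
```

```bash
python3 -c "
from to import *
to(W(.0818,.0025,.1766),np.pi/2+U[2])"
```

```text
d/0.2=[ 0.0166 -0.0109 -0.3728] turn z/pi=0.0010 axis z [-0. -0. -1.] head -1.686 j [-0.33  0.81  0.29  1.24 -0.23  1.13 -1.72]
```

>>> step_arm(deltas="0.016 -0.011 -0.1 0 0 0 1; 0 0 -0.12 0 0 0 1; 0 0 -0.1 0 0 0 1; 0 0 -0.045 0 0 0 1; 0 0 0 0 0 0 1; 0 0 0 0 0 0 -1; 0 0 0 0 0 0 -1; 0 0 0 0 0 0 -1; 0 0 0 0 0 0 -1; 0 0 0 0 0 0 -1", squeeze=30)

```text
time: 19.67
eef_pos: [0.6288, 0.0986, 0.1795]
tcp_rot: [-0.002, 0.998, -0.058, 0.001]
wrist_force: [-0.8, 8.3, 1.6]
finger_gap: 0.0277
gripper_force: 29.3
```

```bash
python3 -c "
from to import *
for th in (1.76,1.6,1.45,1.3,1.15,1,.85,.7,.55,.4,.25,.1,0): to(W(.056-.137*np.cos(th),.003,.042+.137*np.sin(th)),None,th)" | cut -c1-50
```

```text
1.76 d/0.2=[-0.0061 -0.0021 -0.0147] axis z [ 0.00
1.6 d/0.2=[-0.1143  0.01   -0.0028] axis z [ 0.003
1.45 d/0.2=[-0.2162  0.0215 -0.0075] axis z [ 0.00
1.3 d/0.2=[-0.3162  0.0328 -0.0274] axis z [ 0.003
1.15 d/0.2=[-0.4122  0.0436 -0.0622] axis z [ 0.00
1 d/0.2=[-0.5019  0.0536 -0.1111] axis z [ 0.003  
0.85 d/0.2=[-0.5834  0.0628 -0.1728] axis z [ 0.00
0.7 d/0.2=[-0.6548  0.0708 -0.2462] axis z [ 0.003
0.55 d/0.2=[-0.7145  0.0775 -0.3294] axis z [ 0.00
0.4 d/0.2=[-0.7611  0.0828 -0.4207] axis z [ 0.003
0.25 d/0.2=[-0.7937  0.0865 -0.518 ] axis z [ 0.00
0.1 d/0.2=[-0.8114  0.0885 -0.6191] axis z [ 0.003
0 d/0.2=[-0.8148  0.0888 -0.6875] axis z [ 0.003
```

>>> step_arm(deltas="-0.11 0.012 0.012 0 0 0 -1; -0.104 0.0117 -0.005 0 0 0 -1; -0.102 0.0115 -0.02 0 0 0 -1; -0.098 0.011 -0.0355 0 0 0 -1; -0.0915 0.0102 -0.05 0 0 0 -1; -0.083 0.0094 -0.063 0 0 0 -1; -0.0728 0.0082 -0.075 0 0 0 -1; 0 0 0 0 0 0 -1")

```text
time: 20.33
eef_pos: [0.4938, 0.1141, 0.1298]
tcp_rot: [-0.001, 0.998, -0.057, -0.001]
wrist_force: [-5.2, 12.2, 5.5]
finger_gap: 0.0285
gripper_force: 31.2
```

```bash
python3 -c "
from to import *
for th in (.85,.7,.55,.4,.25,.1,0): to(W(.056-.14*np.cos(th),.003,.042+.14*np.sin(th)),None,th)" | cut -c1-50
```

```text
0.85 d/0.2=[ 0.082  -0.0136  0.0871] axis z [-0.00
0.7 d/0.2=[ 0.009  -0.0054  0.0122] axis z [-0.001
0.55 d/0.2=[-0.0519  0.0014 -0.0729] axis z [-0.00
0.4 d/0.2=[-0.0996  0.0068 -0.1662] axis z [-0.001
0.25 d/0.2=[-0.1329  0.0105 -0.2656] axis z [-0.00
0.1 d/0.2=[-0.1511  0.0126 -0.3689] axis z [-0.001
0 d/0.2=[-0.1545  0.013  -0.4388] axis z [-0.001
```

>>> step_arm(deltas="-0.052 0.002 -0.073 0 0 0 -1; -0.047 0.002 -0.093 0 0 0 -1; -0.033 0.002 -0.099 0 0 0 -1; -0.018 0.002 -0.103 0 0 0 -1; -0.003 0.001 -0.07 0 0 0 -1; 0 0 -0.01 0 0 0 -1; 0 0 0 0 0 0 -1")

```text
time: 20.92
eef_pos: [0.4648, 0.1171, 0.0414]
tcp_rot: [-0.002, 0.998, -0.056, -0.0]
wrist_force: [-4.3, 23.9, 0.9]
finger_gap: 0.0284
gripper_force: 33.0
```

>>> step_arm(deltas="0 0 -0.015 0 0 0 -1; 0 0 0 0 0 0 -1; 0 0 0 0 0 0 -1")

```text
time: 21.17
eef_pos: [0.4651, 0.1172, 0.0397]
tcp_rot: [-0.003, 0.998, -0.056, 0.0]
wrist_force: [-7.3, 22.3, 31.6]
finger_gap: 0.0283
gripper_force: 36.1
```

The cover is firmly on its stop. I'll release and rise.

>>> step_arm(deltas="0 0 0 0 0 0 1; 0 0 0 0 0 0 1; 0 0 0 0 0 0 1; 0 0 0.1 0 0 0 1; 0 0 0.2 0 0 0 1; 0 0 0.2 0 0 0 1; 0 -0.1 0.2 0 0 0 1; 0 -0.2 0.1 0 0 0 1; 0 -0.2 0 0 0 0 1; 0 -0.2 0 0 0 0 1")

```text
time: 22.0
eef_pos: [0.4654, -0.0236, 0.1955]
tcp_rot: [-0.0, 0.998, -0.057, 0.001]
wrist_force: [1.1, 0.4, -1.1]
finger_gap: 0.0852
gripper_force: 0.0
```

>>> step_arm(deltas="0 -0.2 0 0 0 0 0; 0 -0.2 0 0 0 0 0; 0 -0.1 0 0 0 0 0; 0 0 0 0 0 0 0")

```text
time: 22.33
eef_pos: [0.4646, -0.1272, 0.1944]
tcp_rot: [0.001, 0.998, -0.061, 0.0]
wrist_force: [0.6, -0.4, 0.2]
finger_gap: 0.0428
gripper_force: 0.0
```

```bash
python3 -c "
from to import *
snap('top','t8.png');snap('scene','x.png')
a=np.load('pics/top.npy')[165:230,160:250];b=np.load('pics/scene.npy')[145:215,250:360]
f=lambda x,s:cv2.resize(np.clip(x*1.5,0,255).astype(np.uint8),s,interpolation=cv2.INTER_CUBIC)
cv2.imwrite('pics/c8.png',np.vstack([f(a,(396,286)),f(b,(396,252))])[:,:,::-1]) if 0 else cv2.imwrite('pics/c8.png',np.hstack([f(a,(405,292)),f(b,(395,292))])[:,:,::-1])
to((0,0,0))"
```

```text
d/0.2=[-2.3253  0.6137 -0.971 ] axis z [ 0.  0. -1.] head -1.689 j [ 0.08  0.65  0.19  1.88 -0.2   0.63 -1.29]
```

View pics/c8.png

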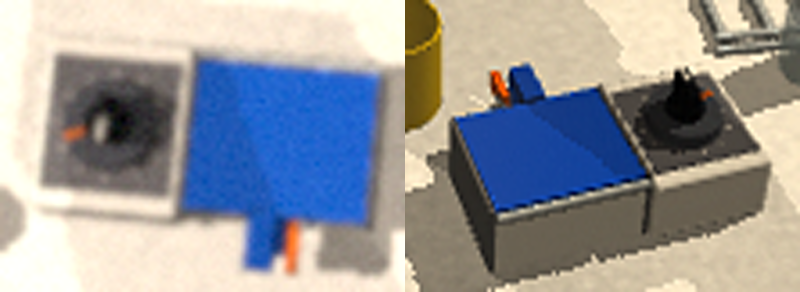

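The cover is down flush with the tab out (orange at (290,245)). The dial mark is at (75,132). Next I'll measure the mark and pointer numerically by averaging frames.

```bash
cat > mark.py <<'E'
from to import *
def meas(N=4):
    out={}
    for n,(x0,y0,x1,y1) in {'top':(165,178,200,212),'scene':(310,150,345,190)}.items():
        a=np.mean([bot.camera(n)[y0:y1,x0:x1].astype(float) for _ in range(N)],0)
        w=np.clip(a[...,0]-1.5*a[...,2]-12,0,None);w[w<.25*w.max()]=0
        l=cv2.connectedComponents((w>0).astype(np.uint8))[1];i=np.argmax(np.bincount(l.ravel(),w.ravel()));w[l!=i]=0
        Y,X=np.mgrid[y0:y1,x0:x1];c=(np.array([(X*w).sum(),(Y*w).sum()])/w.sum())
        out[n]=(c,a,(x0,y0),w)
    return out
if __name__=='__main__':
    A=W(0,.1245,0)
    for n,(c,a,o,w) in meas().items():
        p=ray(n,c,.062);d=p[:2]-A[:2];print(n,c,w.max(),(w>0).sum(),p,'r',np.hypot(*d),'ang',(np.pi+U[2]-np.arctan2(d[1],d[0]))%(2*np.pi))
    to(np.r_[A[:2],.16],np.pi/2+U[2]-.06)
E
python3 mark.py
```

```text
top [176.3759733  194.13533556] 58.375 9 [0.55446829 0.25085918 0.062     ] r 0.023479684127107842 ang 1.224694383405646
scene [333.81229922 167.16842588] 105.75 4 [0.55299378 0.25723101 0.062     ] r 0.030019787856835643 ang 1.2261525696786348
 d/0.2=[ 0.4734  1.7489 -0.1713] turn z/pi=-0.0181 axis z [ 0.  0. -1.] head -1.686 j [ 0.08  0.65  0.19  1.88 -0.2   0.63 -1.29]
```

>>> step_arm(deltas="0.05 0.2 0 0 0 -0.018 0; 0.05 0.2 0 0 0 0 0; 0.05 0.2 0 0 0 0 0; 0.05 0.2 0 0 0 0 0; 0.05 0.2 0 0 0 0 0; 0.05 0.2 0 0 0 0 0; 0.05 0.2 0 0 0 0 0; 0.05 0.2 -0.05 0 0 0 0; 0.05 0.15 -0.1 0 0 0 0; 0 0 0 0 0 0 0")

```text
time: 23.67
eef_pos: [0.5536, 0.2339, 0.1606]
tcp_rot: [-0.001, 0.997, -0.083, -0.002]
wrist_force: [-2.2, -1.0, -0.6]
finger_gap: 0.043
gripper_force: 0.0
```

```bash
python3 -c "
from to import *
to(W(0,.1245,.12),np.pi/2+U[2]-.06);"
```

```text
d/0.2=[ 0.0316 -0.0294 -0.2032] turn z/pi=-0.0021 axis z [-0.004  0.002 -1.   ] head -1.736 j [-0.59  0.87  0.3   1.48 -0.31  0.84 -1.92]
```

>>> step_arm(deltas="0.03 -0.029 -0.1 0 0 0 0; 0 0 -0.1 0 0 0 0; 0 0 -0.1 0 0 0 0; 0 0 0 0 0 0 0; 0 0 0 0 0 0 0; 0 0 0 0 0 0 0")

```text
time: 24.17
eef_pos: [0.5614, 0.2214, 0.1055]
tcp_rot: [-0.0, 0.996, -0.086, 0.001]
wrist_force: [0.7, 0.7, 0.4]
finger_gap: 0.0429
gripper_force: 0.0
```

```bash
python3 -c "
from to import *
to(W(0,.1245,.078),np.pi/2+U[2]-.06);"
```

```text
d/0.2=[-0.0072  0.033  -0.1377] turn z/pi=0.0002 axis z [ 0.001  0.    -1.   ] head -1.743 j [-0.56  0.94  0.27  1.52 -0.34  0.72 -1.88]
```

>>> step_arm(deltas="-0.007 0.033 -0.05 0 0 0 0; 0 0 -0.05 0 0 0 0; 0 0 -0.035 0 0 0 0; 0 0 0 0 0 0 0; 0 0 0 0 0 0 0")

```text
time: 24.58
eef_pos: [0.5594, 0.2276, 0.077]
tcp_rot: [0.0, 0.996, -0.086, -0.0]
wrist_force: [0.0, 0.3, 0.5]
finger_gap: 0.0429
gripper_force: 0.0
```

```bash
python3 -c "
from to import *
to(W(0,.1245,.078),np.pi/2+U[2]-.06)
im=bot.camera('scene')[100:190,270:380]
cv2.imwrite('pics/s9.png',cv2.resize(np.clip(im*1.5,0,255).astype(np.uint8),None,fx=6,fy=6,interpolation=cv2.INTER_CUBIC)[:,:,::-1])"
```

```text
d/0.2=[0.0024 0.0021 0.0048] turn z/pi=0.0003 axis z [-0.001 -0.    -1.   ] head -1.744 j [-0.56  0.99  0.26  1.53 -0.35  0.67 -1.88]
```

View pics/s9.png

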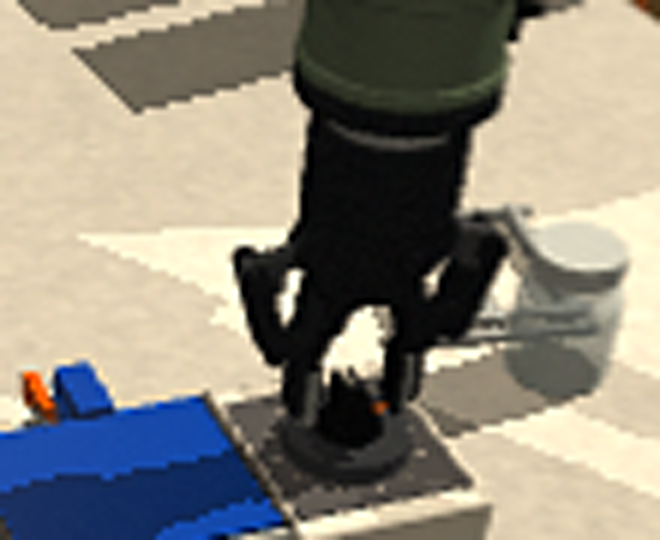

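The jaws straddle the black bar at (350,400) above the ring, with the orange mark at (380,407). Closing gently.

>>> step_arm(deltas="0.002 0.002 0.006 0 0 0 0; 0 0 0 0 0 0 -1; 0 0 0 0 0 0 -1; 0 0 0 0 0 0 -1; 0 0 0 0 0 0 -1; 0 0 0 0 0 0 -1", squeeze=20)

```text
time: 25.13
eef_pos: [0.5601, 0.2284, 0.0789]
tcp_rot: [-0.0, 0.996, -0.086, 0.0]
wrist_force: [-1.0, 1.5, 5.6]
finger_gap: 0.011
gripper_force: 25.6
```

```bash
python3 -c "
from to import *
s=bot.read_state();print(s['wrist_force'],s['torque'])
to(W(0,.1245,.078),None)"
```

```text
[-0.9906084   1.50938358  5.64933207] [ 0.16683141  0.14582367 -0.00816143]
 d/0.2=[-0.0011 -0.0019 -0.0046] axis z [ 0.001  0.    -1.   ] head -1.743 j [-0.56  0.98  0.26  1.53 -0.35  0.67 -1.88]
```

>>> step_arm(deltas="0 0 0 0 0 -0.03 -1; 0 0 0 0 0 -0.03 -1; 0 0 0 0 0 -0.03 -1; 0 0 0 0 0 -0.03 -1; 0 0 0 0 0 -0.03 -1; 0 0 0 0 0 -0.03 -1; 0 0 0 0 0 -0.03 -1; 0 0 0 0 0 -0.03 -1; 0 0 0 0 0 -0.03 -1; 0 0 0 0 0 0 -1")

```text
time: 25.97
eef_pos: [0.5603, 0.2287, 0.079]
tcp_rot: [-0.001, 0.871, -0.491, 0.0]
wrist_force: [0.3, 2.6, 6.2]
finger_gap: 0.0111
gripper_force: 25.8
```

```bash
python3 -c "
from to import *
s=bot.read_state();print(s['wrist_force'],s['torque'],s['finger_gap'])
to(W(0,.1245,.0789),1.805-np.pi/2)"
```

```text
[0.29003559 2.58656734 6.19163141] [ 0.45726928 -0.18291259 -0.00473493] 0.011125260455886578
 d/0.2=[-0.0021 -0.0035 -0.0003] turn z/pi=-0.0987 axis z [ 0.001  0.001 -1.   ] head -2.597 j [-0.66  1.02  0.49  1.53 -0.63  0.74 -2.5 ]
```

>>> step_arm(deltas="0 0 0 0 0 -0.03 -1; 0 0 0 0 0 -0.03 -1; 0 0 0 0 0 0 -1")

```text
time: 26.22
eef_pos: [0.5604, 0.2287, 0.0789]
tcp_rot: [-0.001, 0.821, -0.571, 0.0]
wrist_force: [0.9, 3.6, 6.7]
finger_gap: 0.0113
gripper_force: 25.9
```

```bash
python3 -c "
from to import *
s=bot.read_state();print(s['wrist_force'],s['torque'],s['finger_gap'])
to(W(0,.1245,.0789),1.805-np.pi/2)"
```

```text
[0.92611514 3.60224572 6.67739659] [ 0.60713826 -0.28173964 -0.04348098] 0.011325074561208143
 d/0.2=[-0.0023 -0.0035 -0.0001] turn z/pi=-0.0389 axis z [ 0.001  0.001 -1.   ] head -2.785 j [-0.68  1.03  0.53  1.53 -0.68  0.77 -2.64]
```

>>> step_arm(deltas="0 0 0 0 0 -0.02 -1; 0 0 0 0 0 -0.017 -1; 0 0 0 0 0 0 -1; 0 0 0 0 0 0 -1")

```text
time: 26.55
eef_pos: [0.5604, 0.2288, 0.079]
tcp_rot: [-0.001, 0.789, -0.615, 0.0]
wrist_force: [2.0, 3.2, 6.2]
finger_gap: 0.0111
gripper_force: 25.6
```

```bash
python3 -c "
from to import *
to(W(0,.1245,.0789),1.81-np.pi/2)"
```

```text
d/0.2=[-0.0024 -0.0038 -0.0003] turn z/pi=-0.0025 axis z [ 0.001  0.001 -1.   ] head -2.895 j [-0.7   1.04  0.56  1.53 -0.72  0.78 -2.73]
```

>>> step_arm(deltas="0 0 0 0 0 0 -0.2; 0 0 0 0 0 0 -0.2; 0 0 0 0 0 0 -0.2; 0 0 0.1 0 0 0 -0.2; 0 0 0.2 0 0 0 -0.2; 0 0 0.2 0 0 0 -0.2; 0 -0.1 0.1 0 0 0.03 -0.2; -0.05 -0.2 0 0 0 0.03 -0.2; -0.05 -0.2 0 0 0 0.03 -0.2; -0.05 -0.2 0 0 0 0.03 -0.2")

```text
time: 27.38
eef_pos: [0.529, 0.0869, 0.1988]
tcp_rot: [0.0, 0.891, -0.454, 0.0]
wrist_force: [1.7, -1.4, -0.5]
finger_gap: 0.0346
gripper_force: 0.0
```

>>> step_arm(deltas="-0.05 -0.2 0 0 0 0.03 -0.2; -0.05 -0.2 0 0 0 0.03 -0.2; -0.05 -0.2 0 0 0 0.03 -0.2; -0.05 -0.2 0 0 0 0 -0.2; -0.05 -0.2 0 0 0 0 -0.2; 0 0 0 0 0 0 -0.2")

```text
time: 27.88
eef_pos: [0.4775, -0.1198, 0.1992]
tcp_rot: [0.002, 0.944, -0.331, 0.001]
wrist_force: [0.3, -0.9, 0.1]
finger_gap: 0.034
gripper_force: 0.0
```

```bash
python3 mark.py
python3 - <<'E'
from mark import *
A=np.array([.5602,.2285])
for n,z in(('top',.088),('scene',.088)):
    c,a,(x0,y0),w=meas()[n]
    br=a.min(2); print(n); np.set_printoptions(linewidth=200); 
    q=proj(n,[(A[0],A[1],.088),(A[0]+.017*np.cos(1.81),A[1]+.017*np.sin(1.81),.088)]);print(q)
    X,Y=int(q[0,0])-x0,int(q[0,1])-y0;print((x0+X-7,y0+Y-6));print(br[Y-6:Y+7,X-7:X+9].astype(int))
a=bot.camera('top')
m=((a[...,0]>2.0*a[...,2].astype(int))&(a[...,0]>60)).astype(np.uint8);n,l,st,c=cv2.connectedComponentsWithStats(m)
print([(s.tolist()) for s in st if 150<s[4]<5000])
f=lambda x,s:cv2.resize(np.clip(x*1.4,0,255).astype(np.uint8),s,interpolation=cv2.INTER_CUBIC)
cv2.imwrite('pics/z.png',np.vstack([f(a[150:250,160:360],(800,400))])[:,:,::-1])
E
```

```text
top [175.87582625 194.43862134] 53.375 8 [0.55351642 0.25247864 0.062     ] r 0.025281759368094837 ang 1.2029279601794833
scene [333.90630324 167.        ] 106.5 3 [0.55236484 0.25797981 0.062     ] r 0.030896540971093567 ang 1.2119316498790758
 d/0.2=[ 0.3985  1.694  -0.1926] turn z/pi=0.1567 axis z [-0.  0. -1.] head -2.235 j [-0.07  0.69  0.42  1.84 -0.42  0.7  -1.64]
top
[[181.86831842 190.92205835]
 [176.67812279 192.30487769]]
(174, 184)
[[73 73 70 66 66 62 58 57 54 56 55 53 54 53 52 51]
 [77 80 72 67 58 55 55 55 52 52 54 55 52 52 52 53]
 [76 80 68 60 56 55 54 53 48 47 47 48 47 49 53 53]
 [72 69 63 55 53 53 50 43 37 33 32 31 36 42 50 51]
 [67 63 56 56 53 45 41 33 25 20 22 21 22 24 39 46]
 [63 60 57 53 50 47 43 44 41 24 17 16 17 18 25 36]
 [64 59 56 57 61 66 74 81 73 43 19 13 13 11 16 26]
 [63 57 62 70 85 98 99 93 78 44 18 11  6  9 10 22]
 [62 59 62 73 88 97 87 70 53 29 16  8  5  5 11 19]
 [58 53 50 55 61 56 47 35 21 13  6  6  5 10 17 27]
 [54 41 36 38 41 33 19 12 11 15 10 13 12 10 22 38]
 [56 45 41 44 45 44 28 21 14 17 18 16 17 20 32 44]
 [69 56 55 54 53 51 43 34 27 19 24 23 24
[... 452 characters left out ...]
 109  41  49  61 115  89  97 137 135]
 [112 114 114 115 115  95  76  52  64 117  48   6  12  56 100 137]
 [ 74  76  74  40  41  20   4  10  37  10   5   0   8  43  56  94]
 [ 39  35  35  15   2   4   4   4   7   3   0   2  18  44  42  61]
 [ 31  32  21   0   3   7   6   5   1   2   2   1  13  35  43  41]
 [ 31  31  23   1   3   6   3   2   4   3   2   3   6   0  20  42]
 [ 32  31   3   2   2   3   3   3   3   3   1   5  20  34  34  39]
 [ 32  12   2   2   3   3   4   2   4   3   3   6  21  35  33  34]]
[[263, 97, 27, 36, 685], [183, 109, 36, 24, 455], [11, 110, 32, 52, 192], [324, 198, 31, 37, 685], [295, 251, 19, 25, 296], [0, 313, 32, 28, 503], [0, 340, 32, 32, 459], [1, 365, 31, 19, 260]]
```

```bash
python3 -c "
from cell import bot
print(bot.job_done())"
```

```text
the job is handed in; nothing more can be done
None
```

I handed the job in after about 28 s of robot time; no verdict came back. The spent cartridge is in the yellow cup, both greens (only two were present) are in the chamber, the cover looks shut with its tab out, and the knob lines up with the ring's mark to about 0.03 rad by my camera estimate.

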